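# Clamp a brass block in a turnbuckle clamp

## Robot

A 7-joint arm with a two-finger parallel gripper is mounted at the origin on the work surface; the furniture and walls round the work are solid. World frame = base frame: x ahead of the robot, y to its left, z up, the work surface at z = 0. Lengths are in m, angles in rad, forces in N, time in s.
With the tool pointing down it reaches from about 0.4 to 0.85 m from the base axis. Payload 4.5 kg.
Tool frame: the origin (TCP) lies on the centre line of the jaws, within the pads' length; the fingertips stand 25 mm ahead of it and the grasp point (between the pads) lies 6 mm ahead of it (robot.nose_length is the distance from the TCP to the fingertips, in m); z points along the fingers, y is the line along which they close (so a half turn about z gives the same grasp; the last joint's range is limited). The gripper opens to 88 mm and grips with 3 to 60 N. Pads are 18 mm wide; open, the fingers measure 123 mm over their backs; the gripper's body (75 mm by 187 mm) begins 45 mm behind the grasp point.
Start: joints at [-1.189, 0.689, -0.195, 1.565, 0.157, 0.902, -0.215], TCP at [0.213, 0.588, 0.264] pointing down, gripper open.
Joint ranges: [-3.01, 3.01], [-0.46, 2.08], [-1.47, 1.51], [0.13, 2.56], [-1, 4.14], [0.04, 2.09], [-2.66, 2.66]. Speed limits (rad/s): [2.57, 2.57, 3.14, 3.14, 3.14, 3.14, 3.14].

## Interface

Orientations are given as [roll, pitch, yaw] about the fixed x, y, z axes, in that order (R = Rz(yaw) Ry(pitch) Rx(roll)).
In Python, from bench import robot gives the robot as it stands. The module is installed in compiled form; this text tells all that it offers.
- The arm moves only by the shell command python3 -m jog 'ROWS'. ROWS is JSON, a list of rows, each an object with "grip": the opening in per cent of the stroke, from 0 (shut) to 100 (fully open); "translation": the shift along the tool's x, y, z in m, a list of three; "dr": the turn, a rotation vector about the tool's x, y, z in degrees, a list of three. A call has 1 to 20 rows; each row shifts and turns the commanded pose from where the row before left it, along the tool's axes as they then stand; what a row does not reach is not made up. A row lasts 1/12 s, in which the tool goes at most 41.7 mm and 7.16 degrees, less where a joint would pass 70% of its speed; a pose out of reach is approached as far as the arm can. A call with a gripper value outside its range is refused whole. The fingers move at their own pace and stop on an object; the grip force is fixed at half the most. Time passes only in rows, so rows that do not move let the fingers close. It gives the time, the measured TCP pose, the force, the opening and the grip force at its end, in the units of the state.
- robot.observe(): the state, without advancing time (a new reading comes with each control period).
- robot.snapshot(name): name is "scene" or "top"; returns (picture, depth): 400x640x3 uint8, blue, green, red; 400x640 float32, m along the optical axis (not along the pixel's ray), 0 where there is no reading.
- robot.camera_model(name): a dict with "mtx" (3x3 intrinsics, pixels), "world_to_cam" (4x4, takes a point from world to camera coordinates). Camera axes: x right, y down, z forward; pixel columns grow to the right and rows downward; lengths in m; the calibration is good to about 2 mm. A picture is of the moment at which its call begins. camera_model takes no time and is no camera call.
- robot.sign_off(): hands the job in; it is judged then, once.
Trained networks look in the newest picture that a camera, given by its name, has taken for a name from the list of things; names that differ only in an ending like _2 or _b are one class to them, and where a whole thing is asked for, a point or a joint stands for the part that bears it (a point fixed in the world has none). Each returns a list of dicts, best first, with "conf" (0 to 1); they miss things now and then, are a little off and sometimes report something else, mostly with a low value. They report only what shows in the picture. A call takes as long as a camera call.
- robot.search_frame(target, camera): "bbox" ([left, top, width, height] in pixels, round what is visible of it).
- robot.silhouettes(target, camera): "pixels" (400x640 bool, what is visible of it) and "bbox" ([left, top, width, height] in pixels, round what is visible of it).
The state is a dict: "time": time; "joint_pos": joint angles; "qd": joint speeds; "tau": joint torques, N m; "position": TCP position; "tool_rot": TCP orientation; "wrist_force": force on the tool from outside, world axes, zero at the start; "moment": the same for the moment, N m; "opening": finger opening in m; "gripper_force": force on a finger pad.
Only numpy, scipy, OpenCV 4.12 (cv2) and the standard library are available. Lean on these libraries where they do the work, as an engineer would, in place of code of your own. Each camera call takes 0.05 s, during which the arm holds its last target. There are 200 camera calls.

## Task

Take the loose brass block from the bare table to the right of the clamp and lay it gently on the turnbuckle clamp's dark bed, lengthwise between the two jaws and centred across the bed, and let go of it. Then turn the blue hexagonal sleeve, re-gripping as needed, its top moving away from the robot, so that both threaded ends draw in and both jaws hold the block firmly. Leave the timer, the screwdriver and the black adapter where they are.

Things in the scene. Friction and masses are not known exactly. Their poses are not given: they have to be found in the camera images.
- clamp: Turnbuckle clamp fixed to the table. Aluminium base plate 14 mm thick, x -45 to +145 mm, y -115 to +115 mm in its own frame. Origin on the table right under the middle of the sleeve; own y axis (to the left) runs along the sleeve, own x axis from the sleeve to the bed, away from the robot (yaw within 0.3 rad); z up.
- sleeve_center (a point): Middle of the blue sleeve, on its axis, 110 mm above the table; axes as the clamp's. Hexagonal prism 34 mm across flats, 60 mm long (y +-30 mm), a round 31 mm collar 10 mm long at each end. Nothing else within 70 mm in x of it rises above z = 40 mm between the posts: grip two parallel flats with the tool anywhere from 45 degrees leaning to the robot to 45 degrees leaning away.
- sleeve (a joint): Sleeve angle (rad, 0 to 3.0), growing as its top turns away from the robot (right-handed about the clamp's +y). At 0 two flats are upright, facing the clamp's -x and +x; flats repeat every 1.047 rad. Each rad draws both jaws in 4 mm. Starts at 0 to 0.9; with the block between the jaws tight at about 2.5, with hardly any give. Needs about 0.2 N m to turn, stays where left.
- seat (a point): Centre of the top of the dark steel bed, 24 mm above the table, 100 mm in x from the sleeve axis; axes as the clamp's. The bed is 30 mm wide (x), 96 mm long (y) and 10 mm higher than the base plate around it.
- jaw_left: Left (+y) grey carriage: post at the sleeve's rod (34 x 16 mm, top at z 128 mm), 16 mm arm low along the base, jaw at the bed 46 mm wide, top at z 60 mm. Post and black rubber jaw face have their inner side at y = +65 mm when the sleeve is at 0. Origin coincides with the clamp's then, and moves to -y as it draws in.
- jaw_right: Right (-y) carriage, the mirror image of the left one, moving to +y as it draws in.
- brass_block: Loose brass block 110 x 38 x 38 mm (x, y, z), 0.5 to 0.8 kg. Origin at the centre of its underside, x axis along its length. It lies flat on the table at first; grip it across its 38 mm width. On the bed its length lies along the clamp's y axis (either end first).
- white_timer: Bystander: white timer 70 x 50 x 19 mm lying on the table, origin at the centre of its underside.
- screwdriver: Bystander: red screwdriver 160 x 18 x 19 mm lying on the table, origin at the centre of its underside.
- black_adapter: Bystander: black power adapter 48 x 106 x 30 mm lying on the table, origin at the centre of its underside.

How it is judged:
On the way, in this order (a step that is already met when the one before it is completed fails the run):
1. the brass block lies on the bed between the open jaws, released (z of brass_block in the frame of seat between -0.004 and 0.004 m and x of brass_block in the frame of seat between -0.01 and 0.01 m and angle between the x axis of brass_block and the y axis of seat, either way round below 0.2 rad and contact force between the fingers and brass_block below 0.1 N), for 0.2 s.
2. the sleeve has been turned until both jaws press on the block (contact force between each of jaw_left, jaw_right and brass_block above 4 N), for 0.2 s.
At the end, for the whole second after the job is handed in: Both jaws press on the block with more than 4 N; the block lies flat on the bed (within 4 mm in height, 4 degrees), within 10 mm of the bed's middle across it and 4 mm along it, its length along the bed within 4 degrees; the block and the sleeve are at rest (all of step 2 and z of brass_block in the frame of seat between -0.004 and 0.004 m and x of brass_block in the frame of seat between -0.01 and 0.01 m and y of brass_block in the frame of seat between -0.004 and 0.004 m and angle between the x axis of brass_block and the y axis of seat, either way round below 0.07 rad and angle between brass_block's own z axis and vertical below 0.07 rad and linear speed of brass_block below 0.02 m/s and velocity of joint sleeve between -0.05 and 0.05 rad/s); the robot touches nothing.
It fails at once if the block is dropped or thrown on to the bed (horizontal distance between brass_block and seat below 0.04 m and linear speed of brass_block above 0.6 m/s).
It fails at once if a bystander is disturbed (distance of any of white_timer, screwdriver, black_adapter from where it was at the start of the episode above 0.03 m).
It also fails if it takes over 72 s, if anything falls off the work surface, if the arm or the gripper's body presses on something with over 40 N, if the wrist force passes 120 N, or if a joint passes its speed limit or range.

## Working session

There is one attempt and no reset: what is moved stays moved. The work goes in short steps, Python scripts to look and compute and a shell command to move; the robot and the scene stay as the last step left them, time stands still between calls to the robot, and variables do not carry over. Pictures are saved under pics/ and viewed, at most 10 in all, crops included, and the job is handed in when it is done.

```bash
mkdir -p pics
cat > h.py <<'E'
import numpy as np, cv2
from bench import robot
from scipy.spatial.transform import Rotation as R
def cloud(cam,depth):
    m=robot.camera_model(cam);K=np.array(m["mtx"]);T=np.linalg.inv(np.array(m["world_to_cam"]))
    v,u=np.mgrid[:400,:640]
    P=np.stack([(u-K[0,2])/K[0,0]*depth,(v-K[1,2])/K[1,1]*depth,depth],-1)
    return P@T[:3,:3].T+T[:3,3]
def state():
    s=robot.observe();print({k:np.round(s[k],3).tolist() for k in ("time","position","tool_rot","joint_pos","wrist_force","opening","gripper_force")});return s
E
python3 - <<'E'
from h import *
s=state()
print(s["tool_rot"])
for c in("top","scene"):
    p,d=robot.snapshot(c);cv2.imwrite(f"pics/{c}0.png",p);X=cloud(c,d)
    np.save(c+"X.npy",X)
    for t in("brass_block","clamp","sleeve","jaw_left","jaw_right","white_timer","screwdriver","black_adapter"):
        for r in robot.silhouettes(t,c)[:2]:
            m=r["pixels"]&(d>0)
            if m.sum()<10: continue
            Q=X[m]; print(c,t,round(r["conf"],2),r["bbox"],np.round(np.median(Q,0),3),np.round(np.percentile(Q,[2,98],axis=0),3).tolist())
            if t in("brass_block","sleeve"):
                z=np.percentile(Q[:,2],95);W=Q[abs(Q[:,2]-z)<.006][:,:2].astype(np.float32)
                print("  rect",z,cv2.minAreaRect(W*1000))
E
```

```text
{'time': 0.0, 'position': [0.213, 0.587, 0.263], 'tool_rot': [-3.14, 0.0, 2.794], 'joint_pos': [-1.189, 0.69, -0.195, 1.566, 0.157, 0.903, -0.215], 'wrist_force': [-0.11, -0.939, -0.574], 'opening': 0.088, 'gripper_force': 0.0}
[-3.13974669e+00  1.19637454e-04  2.79390844e+00]
top brass_block 0.73 [407.7, 238.4, 25.0, 40.7] [ 0.458 -0.262  0.038] [[0.406, -0.285, -0.001], [0.51, -0.247, 0.043]]
  rect 0.041900503457938644 ((457.559814453125, -266.52874755859375), (109.61123657226562, 38.683040618896484), 1.1552088260650635)
top clamp 0.86 [249.6, 198.4, 101.0, 89.3] [0.509 0.066 0.017] [[0.411, -0.047, 0.011], [0.614, 0.184, 0.129]]
top sleeve 0.88 [285.3, 245.6, 32.9, 27.0] [0.464 0.055 0.125] [[0.442, 0.016, 0.11], [0.487, 0.093, 0.131]]
  rect 0.130245108938359 ((464.2659912109375, 55.83963394165039), (30.45647430419922, 81.5102767944336), 16.890470504760742)
top jaw_left 0.9 [261.1, 222.2, 22.8, 47.3] [0.476 0.134 0.061] [[0.429, 0.101, 0.017], [0.557, 0.159, 0.132]]
top jaw_right 0.82 [310.2, 206.4, 25.0, 45.5] [ 0.519 -0.001  0.062] [[0.471, -0.027, 0.034], [0.597, 0.02, 0.131]
[... 1213 characters left out ...]
840655 ((462.57916259765625, 47.40672302246094), (30.91546630859375, 81.18740844726562), 17.3233699798584)
scene jaw_left 0.77 [253.7, 199.7, 22.4, 39.7] [0.447 0.119 0.064] [[0.426, 0.096, 0.024], [0.557, 0.156, 0.129]]
scene jaw_right 0.7 [297.7, 208.4, 24.8, 41.9] [ 0.484 -0.019  0.07 ] [[0.468, -0.033, 0.024], [0.594, 0.013, 0.128]]
scene white_timer 0.77 [365.3, 201.2, 16.8, 22.4] [ 0.712 -0.125  0.017] [[0.678, -0.158, 0.001], [0.752, -0.088, 0.022]]
scene screwdriver 0.53 [198.6, 195.5, 39.3, 17.2] [0.509 0.317 0.014] [[0.451, 0.294, -0.002], [0.55, 0.356, 0.021]]
scene black_adapter 0.75 [419.2, 232.5, 35.9, 21.7] [ 0.693 -0.355  0.029] [[0.664, -0.402, 0.002], [0.73, -0.307, 0.034]]
```

Run:
```python
from h import *
a=cv2.imread("pics/top0.png");b=cv2.imread("pics/scene0.png")
cv2.imwrite("pics/c1.png",np.vstack([cv2.resize(a[130:310,180:480],(800,480))[:300],cv2.resize(b[170:330,180:480],(800,427))[:300]]))
for c in("top","scene"):
    X=np.load(c+"X.npy").reshape(-1,3)
    sel=(X[:,0]>.38)&(X[:,0]<.66)&(X[:,1]>-.09)&(X[:,1]<.21);Q=X[sel]
    pl=Q[(Q[:,2]>.009)&(Q[:,2]<.02)]
    r=cv2.minAreaRect((pl[:,:2]*1000).astype(np.float32));print(c,"plate",r)
    for k in("table",): 
        T=X[(X[:,0]>.4)&(X[:,0]<.8)&(abs(X[:,1])<.5)&(abs(X[:,2])<.008)];print("table z",np.median(T[:,2]))
    y=np.radians(17);ex=np.array([np.cos(y),np.sin(y)]);ey=np.array([-ex[1],ex[0]])
    # try rotating
    L=np.c_[Q[:,:2]@ex,Q[:,:2]@ey,Q[:,2]]*1000
    o=np.array([.4635,.052]);o=np.array([o@ex,o@ey])*1000;L[:,:2]-=o
    for n,(z0,z1,x0,x1) in {"posttop":(122,136,-30,30),"jawtop":(54,68,65,135),"bed":(20,30,70,130)}.items():
        M=L[(L[:,2]>z0)&(L[:,2]<z1)&(L[:,0]>x0)&(L[:,0]<x1)]
        for s in(1,-1):
            N=M[M[:,1]*s>(45 if n!="bed" else -70)]
            if len(N)>5:print(n,s,len(N),np.round(np.percentile(N,[2,50,98],axis=0),0).tolist())
    S=L[(abs(L[:,1])<28)&(L[:,2]>92)&(L[:,0]>-30)&(L[:,0]<30)]
    h,e=np.histogram(S[:,0],np.arange(-26,27,4))
    print("profile",[(round(float(e[i]+2)),round(float(np.median(S[(S[:,0]>=e[i])&(S[:,0]<e[i+1]),2])),1),int(h[i])) for i in range(len(h)) if h[i]>3])
```

```text
top plate ((552.3849487304688, 79.7848892211914), (273.0068359375, 230.11502075195312), 16.43605613708496)
table z 0.0009481095331784761
posttop 1 121 [[-14.0, 58.0, 122.0], [2.0, 73.0, 127.0], [17.0, 87.0, 133.0]]
posttop -1 116 [[-15.0, -84.0, 122.0], [1.0, -71.0, 127.0], [16.0, -56.0, 132.0]]
jawtop 1 100 [[81.0, 65.0, 57.0], [102.0, 73.0, 61.0], [123.0, 80.0, 65.0]]
jawtop -1 98 [[79.0, -79.0, 57.0], [101.0, -72.0, 61.0], [122.0, -65.0, 63.0]]
bed 1 379 [[86.0, -46.0, 20.0], [101.0, 1.0, 25.0], [116.0, 47.0, 29.0]]
bed -1 379 [[86.0, -47.0, 20.0], [101.0, 0.0, 25.0], [116.0, 47.0, 29.0]]
profile [(-16, 115.8, 27), (-12, 123.4, 37), (-8, 125.2, 37), (-4, 127.3, 35), (0, 129.2, 43), (4, 129.5, 37), (8, 127.1, 36), (12, 124.0, 33), (16, 122.4, 32), (20, 120.5, 11)]
scene plate ((553.0149536132812, 76.70767211914062), (280.13751220703125, 229.93223571777344), 16.510656356811523)
table z -4.245302274274998e-05
posttop 1 70 [[-16.0, 59.0, 122.0], [-1.0, 71.0, 126.0], [16.0, 84.0, 131.0]]
posttop -1 59 [[-15.0, -82.0, 123.0], [-1.0, -74.0, 127.0], [16.0, -64.0, 130.0]]
jawtop 1 65 [[79.0, 62.0, 54.0], [101.0, 69.0, 59.0], [123.0, 77.0, 64.0]]
jawtop -1 63 [[79.0, -83.0, 55.0], [98.0, -75.0, 60.0], [121.0, -67.0, 63.0]]
bed 1 195 [[86.0, -47.0, 20.0], [103.0, -5.0, 24.0], [116.0, 62.0, 29.0]]
bed -1 202 [[86.0, -83.0, 20.0], [103.0, -7.0, 24.0], [118.0, 62.0, 29.0]]
profile [(-16, 113.0, 69), (-12, 119.8, 42), (-8, 123.1, 32), (-4, 125.7, 25), (0, 128.1, 30), (4, 128.4, 18), (8, 125.5, 6), (12, 123.4, 11), (16, 120.5, 10)]
```

View pics/c1.png

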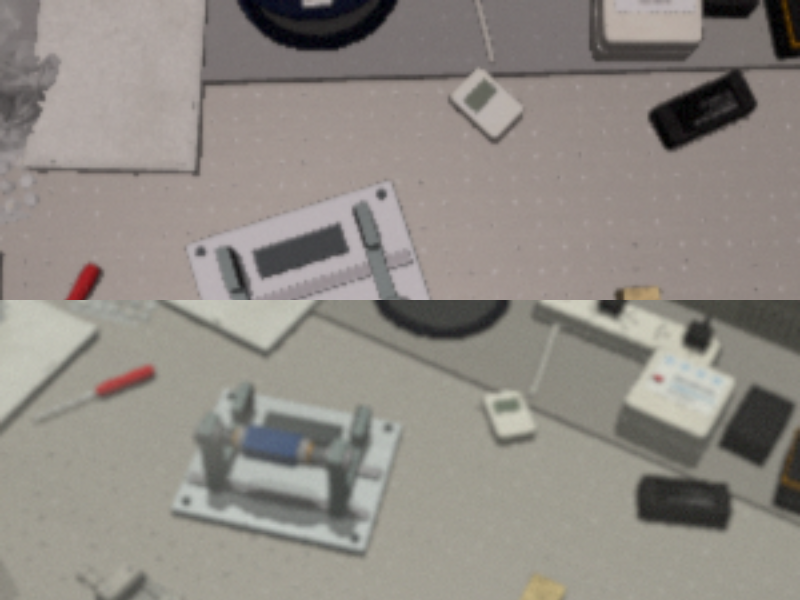

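The picture shows the clamp at left centre with its sleeve along its front, and the brass block at the bottom right. The bystanders are well away from the work. The sleeve is near 0. I'll use clamp yaw ≈ 16.7°, origin ≈ (0.4645, 0.0515). First I move above the block.

```bash
cat >> h.py <<'E'
O=np.array([.4645,.0515]);YAW=16.7
def C(x,y): # clamp frame -> world
    a=np.radians(YAW);return O+[x*np.cos(a)-y*np.sin(a),x*np.sin(a)+y*np.cos(a)]
def plan(xyz,yaw,phi=0,s=None):
    "xyz: wanted GRASP point; gives tool-frame shift (done first) and total turn, mm / deg"
    s=s or state();Rc=R.from_euler("xyz",s["tool_rot"]);Rt=R.from_euler("z",yaw,degrees=True)*R.from_euler("x",180+phi,degrees=True)
    tcp=np.array(xyz)-Rt.apply([0,0,.006])
    print("shift mm (before turn)",np.round(1e3*Rc.inv().apply(tcp-s["position"]),1),"turn deg",np.round((Rc.inv()*Rt).as_rotvec(degrees=True),2),"shift after turn",np.round(1e3*Rt.inv().apply(tcp-s["position"]),1))
E
python3 - <<'E'
from h import *
plan([.48,.06,.3],160.1)
E
```

```text
{'time': 0.9, 'position': [0.213, 0.588, 0.264], 'tool_rot': [3.141, -0.0, 2.794], 'joint_pos': [-1.189, 0.689, -0.195, 1.565, 0.157, 0.903, -0.215], 'wrist_force': [0.147, -0.013, 0.829], 'opening': 0.088, 'gripper_force': 0.0}
shift mm (before turn) [-430.8 -405.   -42.3] turn deg [ 0.01 -0.   -0.03] shift after turn [-430.6 -405.2  -42.2]
```

```bash
python3 -m jog '[{"grip":100,"translation":[-0.027,-0.0253,-0.0027],"dr":[0,0,0]},{"grip":100,"translation":[-0.027,-0.0253,-0.0027],"dr":[0,0,0]},{"grip":100,"translation":[-0.027,-0.0253,-0.0027],"dr":[0,0,0]},{"grip":100,"translation":[-0.027,-0.0253,-0.0027],"dr":[0,0,0]},{"grip":100,"translation":[-0.027,-0.0253,-0.0027],"dr":[0,0,0]},{"grip":100,"translation":[-0.027,-0.0253,-0.0027],"dr":[0,0,0]},{"grip":100,"translation":[-0.027,-0.0253,-0.0027],"dr":[0,0,0]},{"grip":100,"translation":[-0.027,-0.0253,-0.0027],"dr":[0,0,0]},{"grip":100,"translation":[-0.027,-0.0253,-0.0027],"dr":[0,0,0]},{"grip":100,"translation":[-0.027,-0.0253,-0.0027],"dr":[0,0,0]},{"grip":100,"translation":[-0.027,-0.0253,-0.0027],"dr":[0,0,0]},{"grip":100,"translation":[-0.027,-0.0253,-0.0027],"dr":[0,0,0]},{"grip":100,"translation":[-0.027,-0.0253,-0.0027],"dr":[0,0,0]},{"grip":100,"translation":[-0.027,-0.0253,-0.0027],"dr":[0,0,0]},{"grip":100,"translation":[-0.027,-0.0253,-0.0027],"dr":[0,0,0]},{"grip":100,"translation":[-0.027,-0.0253,-0.0027],"dr":[0,0,0]}]'
python3 - <<'E'
from h import *
plan([.4575,-.268,.12],0.8)
E
```

```text
time: 2.23
position: [0.4818, 0.058, 0.3073]
tool_rot: [3.141, 0.001, 2.794]
wrist_force: [1.2, 0.9, -0.1]
opening: 0.0885
gripper_force: 0.0
{'time': 2.233, 'position': [0.482, 0.058, 0.307], 'tool_rot': [3.141, 0.001, 2.794], 'joint_pos': [-0.047, 0.452, -0.25, 1.917, 0.153, 0.79, 0.842], 'wrist_force': [1.158, 0.89, -0.098], 'opening': 0.088, 'gripper_force': 0.0}
shift mm (before turn) [ -88.2 -314.8  181.2] turn deg [ 5.0000e-02 -2.0000e-02  1.5927e+02] shift after turn [-28.9 325.6 181.3]
```

```bash
python3 -m jog '[{"grip":100,"translation":[0,0,0],"dr":[0,0,7.1]},{"grip":100,"translation":[0,0,0],"dr":[0,0,7.1]},{"grip":100,"translation":[0,0,0],"dr":[0,0,7.1]},{"grip":100,"translation":[0,0,0],"dr":[0,0,7.1]},{"grip":100,"translation":[0,0,0],"dr":[0,0,7.1]},{"grip":100,"translation":[0,0,0],"dr":[0,0,7.1]},{"grip":100,"translation":[0,0,0],"dr":[0,0,7.1]},{"grip":100,"translation":[0,0,0],"dr":[0,0,7.1]},{"grip":100,"translation":[0,0,0],"dr":[0,0,7.1]},{"grip":100,"translation":[0,0,0],"dr":[0,0,7.1]},{"grip":100,"translation":[0,0,0],"dr":[0,0,7.1]},{"grip":100,"translation":[0,0,0],"dr":[0,0,7.1]},{"grip":100,"translation":[0,0,0],"dr":[0,0,7.1]},{"grip":100,"translation":[0,0,0],"dr":[0,0,7.1]},{"grip":100,"translation":[0,0,0],"dr":[0,0,7.1]},{"grip":100,"translation":[0,0,0],"dr":[0,0,7.1]},{"grip":100,"translation":[0,0,0],"dr":[0,0,7.1]},{"grip":100,"translation":[0,0,0],"dr":[0,0,7.1]},{"grip":100,"translation":[0,0,0],"dr":[0,0,7.1]},{"grip":100,"translation":[0,0,0],"dr":[0,0,7.1]}]'
python3 -m jog '[{"grip":100,"translation":[0,0,0],"dr":[0,0,5.8]},{"grip":100,"translation":[0,0,0],"dr":[0,0,5.8]},{"grip":100,"translation":[0,0,0],"dr":[0,0,5.7]},{"grip":100,"translation":[-0.0029,0.0326,0.005],"dr":[0,0,0]},{"grip":100,"translation":[-0.0029,0.0326,0.010],"dr":[0,0,0]},{"grip":100,"translation":[-0.0029,0.0326,0.010],"dr":[0,0,0]},{"grip":100,"translation":[-0.0029,0.0326,0.015],"dr":[0,0,0]},{"grip":100,"translation":[-0.0029,0.0326,0.015],"dr":[0,0,0]},{"grip":100,"translation":[-0.0029,0.0326,0.015],"dr":[0,0,0]},{"grip":100,"translation":[-0.0029,0.0326,0.015],"dr":[0,0,0]},{"grip":100,"translation":[-0.0029,0.0326,0.015],"dr":[0,0,0]},{"grip":100,"translation":[-0.0029,0.0326,0.015],"dr":[0,0,0]},{"grip":100,"translation":[-0.0029,0.0326,0.015],"dr":[0,0,0]},{"grip":100,"translation":[0,0,0.025],"dr":[0,0,0]},{"grip":100,"translation":[0,0,0.025],"dr":[0,0,0]},{"grip":100,"translation":[0,0,0],"dr":[0,0,0]}]'
python3 - <<'E'
from h import *
plan([.4575,-.268,.029],0.8)
E
```

```text
time: 3.9
position: [0.4812, 0.06, 0.3071]
tool_rot: [-3.141, -0.001, 0.31]
wrist_force: [0.1, 0.1, -0.4]
opening: 0.0884
gripper_force: 0.0
time: 5.23
position: [0.4547, -0.2657, 0.1235]
tool_rot: [-3.138, 0.005, 0.013]
wrist_force: [0.2, 0.6, 0.1]
opening: 0.0879
gripper_force: 0.0
{'time': 5.233, 'position': [0.455, -0.266, 0.123], 'tool_rot': [-3.138, 0.005, 0.013], 'joint_pos': [0.279, 0.811, 0.275, 1.984, -0.507, 0.42, -0.617], 'wrist_force': [0.231, 0.552, 0.081], 'opening': 0.088, 'gripper_force': 0.0}
shift mm (before turn) [ 3.2  2.6 88.4] turn deg [-0.23  0.3  -0.08] shift after turn [ 2.8  2.3 88.5]
```

```bash
python3 -m jog '[{"grip":100,"translation":[0.003,0.0025,0.02],"dr":[0,0,0]},{"grip":100,"translation":[0,0,0.025],"dr":[0,0,0]},{"grip":100,"translation":[0,0,0.02],"dr":[0,0,0]},{"grip":100,"translation":[0,0,0.014],"dr":[0,0,0]},{"grip":100,"translation":[0,0,0.0095],"dr":[0,0,0]},{"grip":100,"translation":[0,0,0],"dr":[0,0,0]},{"grip":30,"translation":[0,0,0],"dr":[0,0,0]},{"grip":30,"translation":[0,0,0],"dr":[0,0,0]},{"grip":30,"translation":[0,0,0],"dr":[0,0,0]},{"grip":30,"translation":[0,0,0],"dr":[0,0,0]},{"grip":30,"translation":[0,0,0],"dr":[0,0,0]},{"grip":30,"translation":[0,0,0],"dr":[0,0,0]},{"grip":30,"translation":[0,0,0],"dr":[0,0,0]},{"grip":30,"translation":[0,0,0],"dr":[0,0,0]}]'
```

```text
time: 6.4
position: [0.4596, -0.2683, 0.0385]
tool_rot: [-3.14, 0.0, 0.014]
wrist_force: [-1.8, -1.0, 0.2]
opening: 0.0375
gripper_force: 30.0
```

```bash
python3 -m jog '[{"grip":30,"translation":[0,0,-0.01],"dr":[0,0,0]},{"grip":30,"translation":[0,0,-0.02],"dr":[0,0,0]},{"grip":30,"translation":[0,0,-0.03],"dr":[0,0,-3]},{"grip":30,"translation":[0,0,-0.03],"dr":[0,0,-7]},{"grip":30,"translation":[0,0,-0.03],"dr":[0,0,-7]},{"grip":30,"translation":[0,0,-0.03],"dr":[0,0,-7]},{"grip":30,"translation":[0,0,-0.02],"dr":[0,0,-7]},{"grip":30,"translation":[0,0,-0.02],"dr":[0,0,-7]},{"grip":30,"translation":[0,0,-0.01],"dr":[0,0,-7]},{"grip":30,"translation":[0,0,0],"dr":[0,0,-7]},{"grip":30,"translation":[0,0,0],"dr":[0,0,-7]},{"grip":30,"translation":[0,0,0],"dr":[0,0,-7]},{"grip":30,"translation":[0,0,0],"dr":[0,0,-7]},{"grip":30,"translation":[0,0,0],"dr":[0,0,-7]},{"grip":30,"translation":[0,0,0],"dr":[0,0,-7]},{"grip":30,"translation":[0,0,0],"dr":[0,0,-7]},{"grip":30,"translation":[0,0,0],"dr":[0,0,-7]},{"grip":30,"translation":[0,0,0],"dr":[0,0,-5]},{"grip":30,"translation":[0,0,0],"dr":[0,0,0]}]'
python3 - <<'E'
from h import *
# tilted block 15deg: centre 5.6mm beyond seat, 23.3 above bed; grasp 13.5 above centre along tool
p=C(.1+.0056+.0135*np.sin(np.radians(15)),0);z=.024+.0233+.0135*np.cos(np.radians(15))
print(p,z);plan([*p,z+.13],106.7,0)
E
```

```text
time: 7.98
position: [0.4581, -0.2691, 0.238]
tool_rot: [-3.139, -0.001, 1.865]
wrist_force: [-0.7, -0.8, -6.9]
opening: 0.0376
gripper_force: 30.0
[0.56899274 0.08284932] 0.06033999865490242
{'time': 7.983, 'position': [0.458, -0.269, 0.238], 'tool_rot': [-3.139, -0.001, 1.865], 'joint_pos': [0.533, 0.603, -0.143, 1.876, 0.131, 0.675, 0.606], 'wrist_force': [-0.71, -0.778, -6.908], 'opening': 0.038, 'gripper_force': 29.991}
shift mm (before turn) [304.6 208.2  41.6] turn deg [-0.13 -0.08  0.15] shift after turn [305.2 207.3  41.7]
```

```bash
python3 -m jog '[{"grip":30,"translation":[0.014,0.0095,0],"dr":[0,0,0]},{"grip":30,"translation":[0.0275,0.0187,0],"dr":[0,0,0]},{"grip":30,"translation":[0.0275,0.0187,0],"dr":[0,0,0]},{"grip":30,"translation":[0.0275,0.0187,0],"dr":[0,0,0]},{"grip":30,"translation":[0.0275,0.0187,0],"dr":[0,0,0]},{"grip":30,"translation":[0.0275,0.0187,0],"dr":[0,0,0]},{"grip":30,"translation":[0.0275,0.0187,0],"dr":[0,0,0]},{"grip":30,"translation":[0.0275,0.0187,0],"dr":[0,0,0]},{"grip":30,"translation":[0.0275,0.0187,0],"dr":[0,0,0]},{"grip":30,"translation":[0.0275,0.0187,0],"dr":[0,0,0]},{"grip":30,"translation":[0.0275,0.0187,0],"dr":[0,0,0]},{"grip":30,"translation":[0.016,0.0103,0],"dr":[0,0,0]},{"grip":30,"translation":[0,0,0],"dr":[5,0,0]},{"grip":30,"translation":[0,0,0],"dr":[5,0,0]},{"grip":30,"translation":[0,0,0],"dr":[5,0,0]},{"grip":30,"translation":[0,0,0],"dr":[0,0,0]}]'
python3 - <<'E'
from h import *
p,d=robot.snapshot("scene");cv2.imwrite("pics/s2.png",cv2.resize(p[130:290,200:400],(800,640))[:600])
p,d=robot.snapshot("top");X=cloud("top",d)
for c in("top","scene"):
    if c=="scene":d=robot.snapshot(c)[1];X=cloud(c,d)
    for r in robot.silhouettes("brass_block",c)[:1]:
        Q=X[r["pixels"]&(d>0)];print(c,r["conf"],np.round(np.percentile(Q,[2,50,98],axis=0),3).tolist(),cv2.minAreaRect((Q[:,:2]*1000).astype(np.float32)))
plan([.5690,.0828,.0603],106.7,15)
E
```

```text
time: 9.32
position: [0.5709, 0.0838, 0.2368]
tool_rot: [-2.878, 0.001, 1.862]
wrist_force: [2.1, 0.7, -7.0]
opening: 0.0378
gripper_force: 30.0
top 0.7 [[0.556, 0.024, 0.002], [0.572, 0.036, 0.236], [0.634, 0.045, 0.243]] ((577.5802001953125, 34.357913970947266), (146.7384796142578, 22.077739715576172), 2.327789068222046)
scene 0.68 [[0.502, 0.021, 0.022], [0.555, 0.056, 0.229], [0.676, 0.177, 0.298]] ((633.5238647460938, 133.77511596679688), (323.6082763671875, 126.42686462402344), 34.910255432128906)
{'time': 9.567, 'position': [0.569, 0.082, 0.239], 'tool_rot': [-2.88, 0.0, 1.862], 'joint_pos': [-0.199, 0.761, -0.062, 1.518, 0.06, 1.125, 0.009], 'wrist_force': [-0.309, 0.333, -5.271], 'opening': 0.038, 'gripper_force': 29.993}
shift mm (before turn) [  0.7  46.5 166.2] turn deg [ 0.03  0.03 -0.  ] shift after turn [  0.6  46.6 166.2]
```

View pics/s2.png

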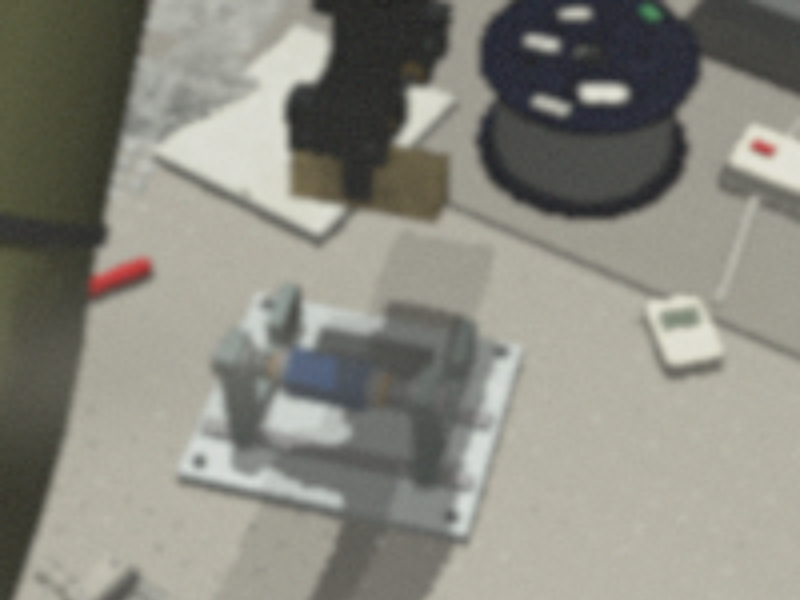

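The block hangs level and tilted over the bed (around px 290–446, 150–215). It sits slightly to the right of the finger, so I'll check its ends against the jaws in the same camera.

Run:
```python
from h import *
y=np.radians(YAW);ex=np.array([np.cos(y),np.sin(y)]);ey=np.array([-ex[1],ex[0]])
s=robot.observe();t=np.array(s["position"][:2])-O;print("tcp local",t@ex*1e3,t@ey*1e3)
for c in("scene","top"):
    p,d=robot.snapshot(c);X=cloud(c,d)
    L=np.c_[(X.reshape(-1,3)[:,:2]-O)@ex,(X.reshape(-1,3)[:,:2]-O)@ey,X.reshape(-1,3)[:,2]]*1e3
    m=robot.silhouettes("brass_block",c)[0]["pixels"].ravel()
    B=L[m&(L[:,2]>175)&(L[:,2]<260)&(L[:,0]>70)&(L[:,0]<140)]
    print(c,"block",len(B),np.round(np.percentile(B,[1,5,50,95,99],axis=0)[:,1],1))
    for sg in(1,-1):
        J=L[(L[:,2]>54)&(L[:,2]<66)&(L[:,0]>82)&(L[:,0]<120)&(sg*L[:,1]>45)&(sg*L[:,1]<100)]
        if len(J)>5:print("jaw",sg,len(J),np.round(np.percentile(J,[3,50,97],axis=0)[:,:2],1).tolist())
```

```text
tcp local 108.65027764766887 -0.6883322221546292
scene block 464 [-59.9 -58.7 -25.3  43.5  48. ]
jaw 1 47 [[82.8, 64.7], [100.6, 71.7], [117.7, 78.6]]
jaw -1 55 [[82.7, -81.8], [100.4, -74.8], [118.6, -65.9]]
top block 146 [-56.4 -55.6 -48.5 -38.2 -36.5]
jaw -1 82 [[83.6, -78.1], [101.1, -70.8], [119.1, -63.6]]
```

```bash
python3 -m jog '[{"grip":30,"translation":[0.004,0.0054,0.0193],"dr":[0,0,0]},{"grip":30,"translation":[0,0.0054,0.0193],"dr":[0,0,0]},{"grip":30,"translation":[0,0.0054,0.0193],"dr":[0,0,0]},{"grip":30,"translation":[0,0.0054,0.0193],"dr":[0,0,0]},{"grip":30,"translation":[0,0.0054,0.0193],"dr":[0,0,0]},{"grip":30,"translation":[0,0.0054,0.0193],"dr":[0,0,0]},{"grip":30,"translation":[0,0.0054,0.0193],"dr":[0,0,0]},{"grip":30,"translation":[0,0.0054,0.0193],"dr":[0,0,0]},{"grip":30,"translation":[0,0,0],"dr":[0,0,0]},{"grip":30,"translation":[0,0,0],"dr":[0,0,0]}]'
python3 - <<'E'
from h import *
plan([.5690,.0828,.0603],106.7,15)
p,d=robot.snapshot("scene");cv2.imwrite("pics/s3.png",cv2.resize(p[180:280,220:350],(780,600)))
E
```

```text
time: 10.6
position: [0.5696, 0.0869, 0.0778]
tool_rot: [-2.878, -0.0, 1.863]
wrist_force: [0.0, 0.8, -4.6]
opening: 0.0378
gripper_force: 30.0
{'time': 10.6, 'position': [0.57, 0.087, 0.078], 'tool_rot': [-2.878, -0.0, 1.863], 'joint_pos': [-0.208, 0.981, -0.059, 1.596, 0.082, 0.831, -0.017], 'wrist_force': [0.045, 0.837, -4.57], 'opening': 0.038, 'gripper_force': 29.993}
shift mm (before turn) [-3.7  2.9 11.3] turn deg [-0.1   0.    0.06] shift after turn [-3.7  2.9 11.3]
```

View pics/s3.png

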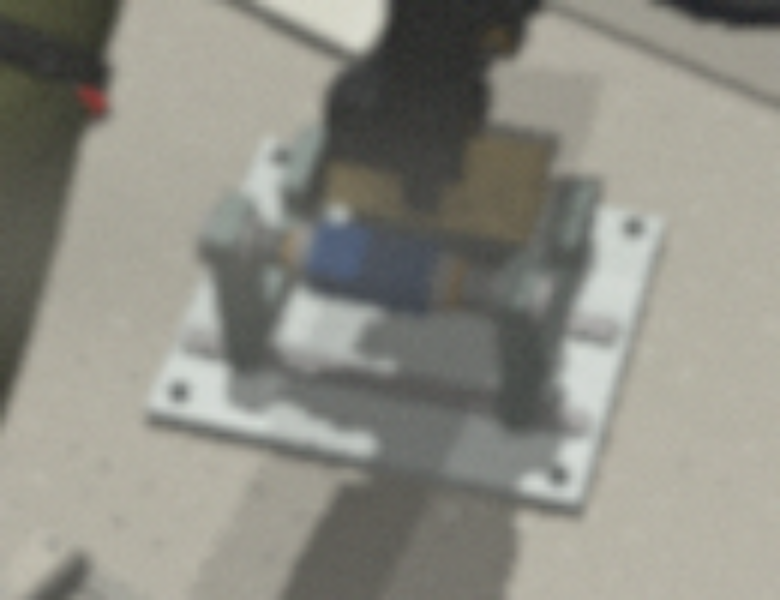

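The block is centred between the jaws (px 325–555) and the gripper clears the sleeve. I'll lower it until it touches.

```bash
python3 -m jog '[{"grip":30,"translation":[0,0.0015,0.004],"dr":[0,0,0]},{"grip":30,"translation":[0,0.001,0.003],"dr":[0,0,0]},{"grip":30,"translation":[0,0.0005,0.002],"dr":[0,0,0]},{"grip":30,"translation":[0,0,0],"dr":[0,0,0]},{"grip":30,"translation":[0,0,0],"dr":[0,0,0]}]';python3 -m jog '[{"grip":30,"translation":[0,0.0003,0.001],"dr":[0,0,0]},{"grip":30,"translation":[0,0,0],"dr":[0,0,0]}]'
```

```text
time: 11.07
position: [0.5707, 0.0872, 0.0688]
tool_rot: [-2.88, -0.0, 1.864]
wrist_force: [0.2, -0.4, -6.2]
opening: 0.0378
gripper_force: 30.0
time: 11.23
position: [0.5708, 0.0872, 0.0676]
tool_rot: [-2.88, -0.0, 1.864]
wrist_force: [0.5, -0.3, -6.0]
opening: 0.0381
gripper_force: 30.0
```

```bash
python3 -m jog '[{"grip":30,"translation":[0,0.0003,0.001],"dr":[0,0,0]},{"grip":30,"translation":[0,0,0],"dr":[0,0,0]}]';python3 -m jog '[{"grip":30,"translation":[0,0.0003,0.001],"dr":[0,0,0]},{"grip":30,"translation":[0,0,0],"dr":[0,0,0]}]'; python3 -m jog '[{"grip":30,"translation":[0,0.0003,0.001],"dr":[0,0,0]},{"grip":30,"translation":[0,0,0],"dr":[0,0,0]}]'
```

```text
time: 11.4
position: [0.5707, 0.0872, 0.0664]
tool_rot: [-2.88, -0.0, 1.864]
wrist_force: [0.2, 0.3, -6.0]
opening: 0.0375
gripper_force: 30.0
time: 11.57
position: [0.5707, 0.0872, 0.0653]
tool_rot: [-2.88, -0.0, 1.864]
wrist_force: [0.3, 0.1, -6.2]
opening: 0.0378
gripper_force: 30.0
time: 11.73
position: [0.5708, 0.0872, 0.0648]
tool_rot: [-2.88, -0.0, 1.864]
wrist_force: [-0.2, -1.2, -3.3]
opening: 0.0382
gripper_force: 30.0
```

```bash
python3 -m jog '[{"grip":43,"translation":[0,0,0.0005],"dr":[0,0,0]},{"grip":44,"translation":[0,0,0],"dr":[0,0,0]},{"grip":46,"translation":[0,0,0],"dr":[0,0,0]},{"grip":48,"translation":[0,0,0],"dr":[0,0,0]},{"grip":50,"translation":[0,0,0],"dr":[0,0,0]},{"grip":52,"translation":[0,0,0],"dr":[0,0,0]},{"grip":54,"translation":[0,0,0],"dr":[0,0,0]},{"grip":56,"translation":[0,0,0],"dr":[0,0,0]},{"grip":58,"translation":[0,0,0],"dr":[0,0,0]},{"grip":60,"translation":[0,0,0],"dr":[0,0,0]},{"grip":64,"translation":[0,0,0],"dr":[0,0,0]},{"grip":70,"translation":[0,0,0],"dr":[0,0,0]},{"grip":80,"translation":[0,0,0],"dr":[0,0,0]},{"grip":90,"translation":[0,0,0],"dr":[0,0,0]},{"grip":90,"translation":[0,0,0],"dr":[0,0,0]},{"grip":90,"translation":[0,0,0],"dr":[0,0,0]}]'
python3 - <<'E'
from h import *
p,d=robot.snapshot("scene");cv2.imwrite("pics/s4.png",cv2.resize(p[180:280,220:350],(780,600)))
E
```

```text
time: 13.07
position: [0.5709, 0.0873, 0.064]
tool_rot: [-2.88, -0.0, 1.864]
wrist_force: [-0.1, 0.2, 0.2]
opening: 0.0791
gripper_force: 0.0
```

View pics/s4.png

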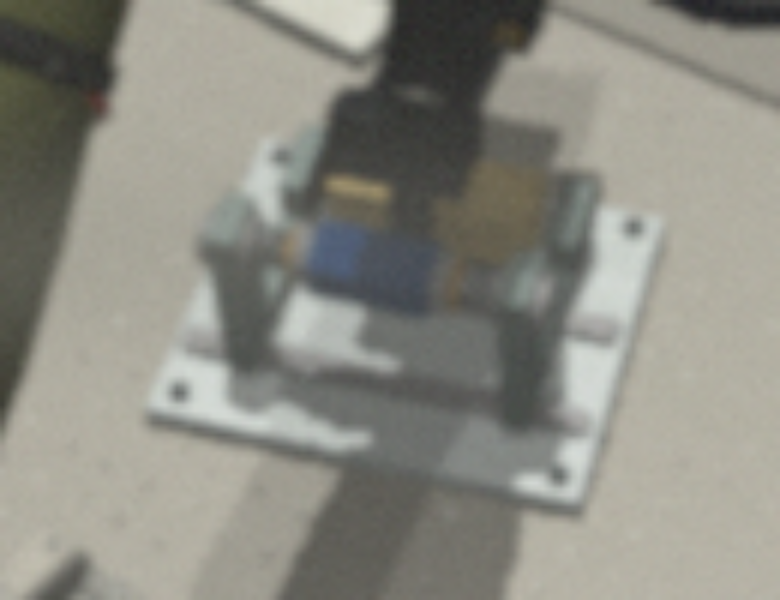

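The block is released and lies between the jaws (px 325–550, 175–255). I'll withdraw along the tool axis and measure.

```bash
python3 -m jog '[{"grip":90,"translation":[0,0,-0.01],"dr":[0,0,0]},{"grip":90,"translation":[0,0,-0.02],"dr":[0,0,0]},{"grip":90,"translation":[0,0,-0.03],"dr":[0,0,0]},{"grip":90,"translation":[0,0,-0.035],"dr":[0,0,0]},{"grip":90,"translation":[0,0,-0.035],"dr":[0,0,0]},{"grip":90,"translation":[0,0,-0.035],"dr":[0,0,0]},{"grip":90,"translation":[0,0,-0.02],"dr":[-5,0,0]},{"grip":90,"translation":[0,0,0],"dr":[-5,0,0]},{"grip":90,"translation":[0,0,0],"dr":[-5,0,0]},{"grip":90,"translation":[0,-0.03,0],"dr":[0,0,0]},{"grip":90,"translation":[0,-0.03,0],"dr":[0,0,0]},{"grip":90,"translation":[0,-0.03,0],"dr":[0,0,0]},{"grip":90,"translation":[0,-0.03,0],"dr":[0,0,0]},{"grip":90,"translation":[0,-0.025,0],"dr":[0,0,0]},{"grip":90,"translation":[0,0,0],"dr":[0,0,0]}]'
python3 - <<'E'
from h import *
y=np.radians(YAW);ex=np.array([np.cos(y),np.sin(y)]);ey=np.array([-ex[1],ex[0]])
for c in("scene","top"):
    p,d=robot.snapshot(c);X=cloud(c,d)
    cv2.imwrite(f"pics/{c}5.png",cv2.resize(p[180:300,220:376],(780,600)))
    L=np.c_[(X.reshape(-1,3)[:,:2]-O)@ex,(X.reshape(-1,3)[:,:2]-O)@ey,X.reshape(-1,3)[:,2]]*1e3
    r=robot.silhouettes("brass_block",c)
    for q in r[:1]:
        m=q["pixels"].ravel();B=L[m&(L[:,2]>52)&(L[:,2]<72)&(L[:,0]>60)&(L[:,0]<140)]
        print(c,q["conf"],len(B),np.round(np.percentile(B,[2,50,98],axis=0),1).tolist(),cv2.minAreaRect(B[:,:2].astype(np.float32)))
plan([*O,.110],106.7,2)
E
```

```text
time: 14.37
position: [0.472, 0.057, 0.2432]
tool_rot: [-3.135, 0.0, 1.863]
wrist_force: [-1.2, -0.9, 0.1]
opening: 0.0795
gripper_force: 0.0
scene 0.59 321 [[80.2, -55.1, 53.1], [96.0, -9.9, 61.0], [118.2, 37.3, 65.5]] ((99.3699722290039, -3.3590431213378906), (39.96565628051758, 105.71489715576172), 1.2243003845214844)
top 0.54 54 [[82.5, -52.5, 58.3], [100.0, -47.8, 62.5], [119.7, -43.0, 66.4]] ((101.40264129638672, -47.73686599731445), (38.06892776489258, 9.362592697143555), 0.4359903335571289)
{'time': 14.567, 'position': [0.479, 0.06, 0.243], 'tool_rot': [3.139, -0.0, 1.864], 'joint_pos': [-0.165, 0.537, -0.083, 2.012, 0.076, 0.592, -0.007], 'wrist_force': [-0.157, 0.062, 0.007], 'opening': 0.079, 'gripper_force': 0.0}
shift mm (before turn) [ -3.6 -16.7 127.2] turn deg [2.16 0.   0.08] shift after turn [ -3.6 -11.9 127.8]
```

View pics/scene5.png

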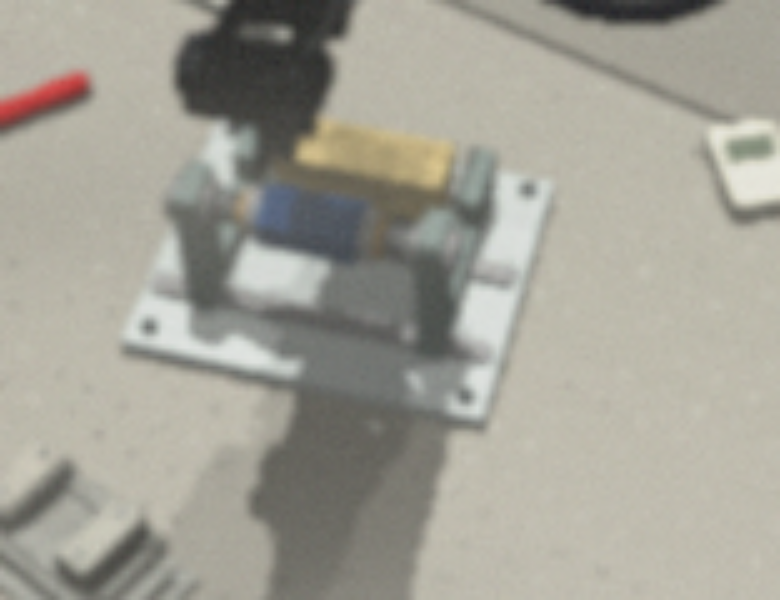

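The block lies flat and centred (px 300–455, 120–210). Next I grip the sleeve.

```bash
python3 -m jog '[{"grip":100,"translation":[0,0,0],"dr":[2,0,0]},{"grip":100,"translation":[-0.0036,-0.012,0.02],"dr":[0,0,0]},{"grip":100,"translation":[0,0,0.03],"dr":[0,0,0]},{"grip":100,"translation":[0,0,0.03],"dr":[0,0,0]},{"grip":100,"translation":[0,0,0.03],"dr":[0,0,0]},{"grip":100,"translation":[0,0,0.018],"dr":[0,0,0]},{"grip":100,"translation":[0,0,0],"dr":[0,0,0]},{"grip":100,"translation":[0,0,0],"dr":[0,0,0]}]'; python3 -c "
from h import *
plan([*O,.110],106.7,2)"
```

```text
time: 15.23
position: [0.4637, 0.0513, 0.1145]
tool_rot: [-3.106, -0.0, 1.864]
wrist_force: [-0.5, -0.9, 1.5]
opening: 0.0883
gripper_force: 0.0
{'time': 15.233, 'position': [0.464, 0.051, 0.115], 'tool_rot': [-3.106, -0.0, 1.864], 'joint_pos': [-0.185, 0.771, -0.042, 2.129, 0.117, 0.279, -0.035], 'wrist_force': [-0.464, -0.85, 1.468], 'opening': 0.088, 'gripper_force': 0.0}
shift mm (before turn) [-0.1  1.  -1.5] turn deg [-0.04 -0.01  0.09] shift after turn [-0.1  1.  -1.5]
```

```bash
python3 -m jog '[{"grip":25,"translation":[0,0.001,-0.001],"dr":[0,0,0]},{"grip":25,"translation":[0,0,0],"dr":[0,0,0]},{"grip":25,"translation":[0,0,0],"dr":[0,0,0]},{"grip":25,"translation":[0,0,0],"dr":[0,0,0]},{"grip":25,"translation":[0,0,0],"dr":[0,0,0]},{"grip":25,"translation":[0,0,0],"dr":[0,0,0]},{"grip":25,"translation":[0,0,0],"dr":[0,0,0]},{"grip":25,"translation":[0,0,0],"dr":[0,0,0]},{"grip":25,"translation":[0,0,0],"dr":[0,0,0]}]'; python3 -c "
from h import *
plan([*O,.110],106.7,2)"
```

```text
time: 15.98
position: [0.4655, 0.0517, 0.1162]
tool_rot: [-3.11, -0.0, 1.864]
wrist_force: [2.9, 1.6, -1.2]
opening: 0.0337
gripper_force: 30.0
{'time': 15.983, 'position': [0.465, 0.052, 0.116], 'tool_rot': [-3.11, -0.0, 1.864], 'joint_pos': [-0.184, 0.768, -0.043, 2.126, 0.116, 0.281, -0.035], 'wrist_force': [2.886, 1.592, -1.243], 'opening': 0.034, 'gripper_force': 30.025}
shift mm (before turn) [ 0.  -0.8  0.2] turn deg [ 0.19 -0.    0.07] shift after turn [ 0.  -0.8  0.3]
```

```bash
python3 -m jog '[{"grip":25,"translation":[0,0.0005,0],"dr":[5,0,0]},{"grip":25,"translation":[0,0.0005,0],"dr":[5,0,0]},{"grip":25,"translation":[0,0.0005,0],"dr":[5,0,0]},{"grip":25,"translation":[0,0,0],"dr":[0,0,0]}]'; python3 -c "
from h import *
plan([*O,.110],106.7,17)"
python3 -m jog '[{"grip":25,"translation":[0,0.0005,0],"dr":[5,0,0]},{"grip":25,"translation":[0,0.0005,0],"dr":[5,0,0]},{"grip":25,"translation":[0,0.0005,0],"dr":[5,0,0]},{"grip":25,"translation":[0,0.0005,0],"dr":[5,0,0]},{"grip":25,"translation":[0,0.0005,0],"dr":[5,0,0]},{"grip":25,"translation":[0,0,0],"dr":[0,0,0]},{"grip":25,"translation":[0,0,0],"dr":[0,0,0]}]'; python3 -c "
from h import *
plan([*O,.110],106.7,42)"
```

```text
time: 16.32
position: [0.4671, 0.0523, 0.1159]
tool_rot: [-2.843, 0.0, 1.864]
wrist_force: [1.8, 0.3, 10.2]
opening: 0.0336
gripper_force: 30.1
{'time': 16.317, 'position': [0.467, 0.052, 0.116], 'tool_rot': [-2.843, 0.0, 1.864], 'joint_pos': [-0.19, 0.843, -0.056, 1.895, 0.091, 0.705, -0.019], 'wrist_force': [1.841, 0.31, 10.172], 'opening': 0.034, 'gripper_force': 30.058}
shift mm (before turn) [-0.  -0.9  0.4] turn deg [-0.13  0.03  0.08] shift after turn [-0.  -0.9  0.4]
time: 16.9
position: [0.469, 0.0529, 0.1142]
tool_rot: [-2.411, 0.0, 1.864]
wrist_force: [4.8, 1.6, 2.0]
opening: 0.0339
gripper_force: 30.0
{'time': 16.9, 'position': [0.469, 0.053, 0.114], 'tool_rot': [-2.411, 0.0, 1.864], 'joint_pos': [-0.216, 1.041, -0.036, 1.541, 0.065, 1.29, 0.005], 'wrist_force': [4.801, 1.619, 1.983], 'opening': 0.034, 'gripper_force': 29.977}
shift mm (before turn) [-0.  -0.7  0.2] turn deg [0.17 0.07 0.06] shift after turn [-0.1 -0.7  0.2]
```

```bash
python3 -m jog '[{"grip":100,"translation":[0,0,0],"dr":[0,0,0]},{"grip":100,"translation":[0,0,0],"dr":[0,0,0]},{"grip":100,"translation":[0,0,0],"dr":[0,0,0]},{"grip":100,"translation":[0,0,0],"dr":[0,0,0]},{"grip":100,"translation":[0,0,0],"dr":[0,0,0]},{"grip":100,"translation":[0,0,0],"dr":[0,0,0]},{"grip":100,"translation":[0,-0.0006,0],"dr":[-6,0,0]},{"grip":100,"translation":[0,-0.0006,0],"dr":[-6,0,0]},{"grip":100,"translation":[0,-0.0006,0],"dr":[-6,0,0]},{"grip":100,"translation":[0,-0.0006,0],"dr":[-6,0,0]},{"grip":100,"translation":[0,-0.0006,0],"dr":[-6,0,0]},{"grip":100,"translation":[0,-0.0006,0],"dr":[-6,0,0]},{"grip":100,"translation":[0,-0.0006,0],"dr":[-6,0,0]},{"grip":100,"translation":[0,0,0],"dr":[0,0,0]}]'; python3 -c "
from h import *
plan([*O,.110],106.7,0)"
```

```text
time: 18.07
position: [0.4593, 0.0495, 0.1172]
tool_rot: [-3.139, 0.0, 1.863]
wrist_force: [-1.6, 0.0, 0.2]
opening: 0.0882
gripper_force: 0.0
{'time': 18.067, 'position': [0.459, 0.05, 0.117], 'tool_rot': [-3.139, 0.0, 1.863], 'joint_pos': [-0.183, 0.759, -0.039, 2.169, 0.127, 0.219, -0.044], 'wrist_force': [-1.574, 0.003, 0.21], 'opening': 0.088, 'gripper_force': 0.0}
shift mm (before turn) [0.4 5.6 1.2] turn deg [-0.16  0.01  0.02] shift after turn [0.4 5.6 1.2]
```

```bash
python3 -m jog '[{"grip":100,"translation":[0,0.002,0],"dr":[-6,0,0]},{"grip":100,"translation":[0,0.002,0],"dr":[-6,0,0]},{"grip":100,"translation":[0,0,0],"dr":[-6,0,0]},{"grip":100,"translation":[0,0,0],"dr":[0,0,0]},{"grip":100,"translation":[0,0,0],"dr":[0,0,0]}]'; python3 -c "
from h import *
plan([*C(.0008,0),.110],106.7,-18)"
```

```text
time: 18.48
position: [0.438, 0.0539, 0.1096]
tool_rot: [3.112, -0.035, 1.87]
wrist_force: [5.2, -2.0, -0.4]
opening: 0.0882
gripper_force: 2.1
{'time': 18.483, 'position': [0.438, 0.054, 0.11], 'tool_rot': [3.112, -0.035, 1.87], 'joint_pos': [-0.116, 0.765, -0.137, 2.251, 0.512, 0.118, -0.423], 'wrist_force': [5.152, -1.961, -0.426], 'opening': 0.088, 'gripper_force': 2.133}
shift mm (before turn) [-9.9 23.7 -5.7] turn deg [-16.28  -2.05   0.11] shift after turn [-9.9 24.4  1.5]
```

Leaning toward the robot runs into the joint 6 limit. I'll use longer strokes leaning away instead, gripping about 10 mm nearer the fingertips so the hand stays clear of the block.

```bash
cat >> h.py <<'E'
def sl(phi,g=.010):
    a=np.radians(phi);p=C(.0008+g*np.sin(a),0);plan([*p,.110+g*np.cos(a)],106.7,phi)
E
python3 -m jog '[{"grip":100,"translation":[-0.003,0.008,-0.003],"dr":[0,-0.7,0]},{"grip":100,"translation":[-0.003,0.008,-0.003],"dr":[0,-0.7,0]},{"grip":100,"translation":[-0.003,0.007,-0.004],"dr":[1,-0.7,0]},{"grip":100,"translation":[0,0,-0.004],"dr":[1,0,0]},{"grip":100,"translation":[0,0,0],"dr":[0,0,0]},{"grip":100,"translation":[0,0,0],"dr":[0,0,0]}]'; python3 -c "
from h import *
sl(0)"
```

```text
time: 18.98
position: [0.4592, 0.0521, 0.1239]
tool_rot: [-3.133, 0.0, 1.871]
wrist_force: [-0.2, -0.2, 0.2]
opening: 0.0879
gripper_force: 0.0
{'time': 18.983, 'position': [0.459, 0.052, 0.124], 'tool_rot': [-3.133, 0.0, 1.871], 'joint_pos': [-0.093, 0.748, -0.194, 2.156, 0.484, 0.287, -0.404], 'wrist_force': [-0.245, -0.242, 0.22], 'opening': 0.088, 'gripper_force': 0.0}
shift mm (before turn) [-2.2  5.7 -2.2] turn deg [-0.49  0.02  0.48] shift after turn [-2.1  5.7 -2.1]
```

```bash
python3 -m jog '[{"grip":100,"translation":[-0.002,0.0055,-0.002],"dr":[0,0,0.5]},{"grip":100,"translation":[0,0.0016,0.0001],"dr":[5.9,0,0]},{"grip":100,"translation":[0,0.0016,0.0001],"dr":[5.9,0,0]},{"grip":100,"translation":[0,0.0016,0.0001],"dr":[5.9,0,0]},{"grip":100,"translation":[0,0.0016,0.0001],"dr":[5.9,0,0]},{"grip":100,"translation":[0,0.0016,0.0001],"dr":[5.9,0,0]},{"grip":100,"translation":[0,0.0016,0.0001],"dr":[5.9,0,0]},{"grip":100,"translation":[0,0.0016,0.0001],"dr":[5.9,0,0]},{"grip":100,"translation":[0,0,0],"dr":[0,0,0]},{"grip":100,"translation":[0,0,0],"dr":[0,0,0]}]'; python3 -c "
from h import *
sl(42)"
```

```text
time: 19.82
position: [0.4745, 0.0549, 0.1205]
tool_rot: [-2.415, -0.0, 1.862]
wrist_force: [-0.2, -0.2, 1.2]
opening: 0.0883
gripper_force: 0.0
{'time': 19.817, 'position': [0.474, 0.055, 0.12], 'tool_rot': [-2.415, -0.0, 1.862], 'joint_pos': [-0.071, 1.051, -0.323, 1.514, 0.249, 1.359, -0.201], 'wrist_force': [-0.17, -0.22, 1.207], 'opening': 0.088, 'gripper_force': 0.0}
shift mm (before turn) [-0.4 -0.2 -1.7] turn deg [ 0.35 -0.03 -0.01] shift after turn [-0.4 -0.2 -1.7]
```

```bash
python3 -m jog '[{"grip":25,"translation":[0,0,-0.0015],"dr":[0,0,0]},{"grip":25,"translation":[0,0,0],"dr":[0,0,0]},{"grip":25,"translation":[0,0,0],"dr":[0,0,0]},{"grip":25,"translation":[0,0,0],"dr":[0,0,0]},{"grip":25,"translation":[0,0,0],"dr":[0,0,0]},{"grip":25,"translation":[0,0,0],"dr":[0,0,0]},{"grip":25,"translation":[0,0,0],"dr":[0,0,0]},{"grip":25,"translation":[0,0,0],"dr":[0,0,0]},{"grip":25,"translation":[0,0,0],"dr":[0,0,0]}]'
python3 -m jog '[{"grip":25,"translation":[0,0.0014,0.0001],"dr":[5,0,0]},{"grip":25,"translation":[0,0.0014,0.0001],"dr":[5,0,0]},{"grip":25,"translation":[0,0,0],"dr":[0,0,0]},{"grip":25,"translation":[0,0,0],"dr":[0,0,0]}]'; python3 -c "
from h import *
sl(52)"
```

```text
time: 20.57
position: [0.4762, 0.0551, 0.1227]
tool_rot: [-2.417, 0.0, 1.862]
wrist_force: [0.2, 0.4, -2.2]
opening: 0.034
gripper_force: 30.3
time: 20.9
position: [0.4779, 0.0557, 0.1204]
tool_rot: [-2.24, 0.0, 1.862]
wrist_force: [1.2, 0.5, 0.3]
opening: 0.0335
gripper_force: 29.9
{'time': 20.9, 'position': [0.478, 0.056, 0.12], 'tool_rot': [-2.24, 0.0, 1.862], 'joint_pos': [-0.095, 1.145, -0.304, 1.369, 0.222, 1.577, -0.178], 'wrist_force': [1.246, 0.46, 0.324], 'opening': 0.033, 'gripper_force': 29.949}
shift mm (before turn) [-0.2  0.   0.9] turn deg [ 0.33  0.   -0.03] shift after turn [-0.2  0.   0.9]
```

```bash
python3 -m jog '[{"grip":100,"translation":[0,0,0],"dr":[0,0,0]},{"grip":100,"translation":[0,0,0],"dr":[0,0,0]},{"grip":100,"translation":[0,0,0],"dr":[0,0,0]},{"grip":100,"translation":[0,0,0],"dr":[0,0,0]},{"grip":100,"translation":[0,0,0],"dr":[0,0,0]},{"grip":100,"translation":[0,0,0],"dr":[0,0,0]},{"grip":100,"translation":[0,-0.0017,0.0001],"dr":[-6,0,0]},{"grip":100,"translation":[0,-0.0017,0.0001],"dr":[-6,0,0]},{"grip":100,"translation":[0,-0.0017,0.0001],"dr":[-6,0,0]},{"grip":100,"translation":[0,-0.0017,0.0001],"dr":[-6,0,0]},{"grip":100,"translation":[0,-0.0017,0.0001],"dr":[-6,0,0]},{"grip":100,"translation":[0,-0.0017,0.0001],"dr":[-6,0,0]},{"grip":100,"translation":[0,-0.0017,0.0001],"dr":[-6,0,0]},{"grip":100,"translation":[0,-0.0017,0.0001],"dr":[-6,0,0]},{"grip":100,"translation":[0,-0.0017,0.0001],"dr":[-6,0,0]},{"grip":100,"translation":[0,0,0],"dr":[0,0,0]},{"grip":100,"translation":[0,0,0],"dr":[0,0,0]}]'; python3 -c "
from h import *
sl(-6)"
```

```text
time: 22.32
position: [0.4641, 0.0509, 0.1271]
tool_rot: [3.112, 0.003, 1.862]
wrist_force: [-0.3, 1.0, -0.0]
opening: 0.0879
gripper_force: 0.0
{'time': 22.317, 'position': [0.464, 0.051, 0.127], 'tool_rot': [3.112, 0.003, 1.862], 'joint_pos': [-0.098, 0.737, -0.177, 2.174, 0.528, 0.239, -0.449], 'wrist_force': [-0.294, 1.014, -0.0], 'opening': 0.088, 'gripper_force': 0.0}
shift mm (before turn) [ 0.5 -0.3  1.1] turn deg [-4.3   0.18  0.02] shift after turn [ 0.5 -0.4  1.1]
```

```bash
python3 -m jog '[{"grip":100,"translation":[0,-0.0006,0],"dr":[-2,0,0]},{"grip":100,"translation":[0,-0.0006,0],"dr":[-2,0,0]},{"grip":100,"translation":[0,-0.0006,0],"dr":[-2,0,0]},{"grip":100,"translation":[0,0,0],"dr":[0,0,0]},{"grip":100,"translation":[0,0,0],"dr":[0,0,0]}]'; python3 -c "
from h import *
sl(-8)"
```

```text
time: 22.73
position: [0.4671, 0.0504, 0.1274]
tool_rot: [3.024, 0.006, 1.862]
wrist_force: [-0.3, -0.4, 0.4]
opening: 0.0884
gripper_force: 0.0
{'time': 22.733, 'position': [0.467, 0.05, 0.127], 'tool_rot': [3.024, 0.006, 1.862], 'joint_pos': [-0.154, 0.729, -0.077, 2.245, 0.749, 0.069, -0.662], 'wrist_force': [-0.342, -0.39, 0.397], 'opening': 0.088, 'gripper_force': 0.0}
shift mm (before turn) [ 1.8 -3.8  1.1] turn deg [-1.24  0.32  0.04] shift after turn [ 1.8 -3.8  1.1]
```

```bash
python3 -m jog '[{"grip":100,"translation":[0.0018,-0.0038,0],"dr":[0,0,0]},{"grip":100,"translation":[0,0,0],"dr":[0,0,0]},{"grip":25,"translation":[0,0,0],"dr":[0,0,0]},{"grip":25,"translation":[0,0,0],"dr":[0,0,0]},{"grip":25,"translation":[0,0,0],"dr":[0,0,0]},{"grip":25,"translation":[0,0,0],"dr":[0,0,0]},{"grip":25,"translation":[0,0,0],"dr":[0,0,0]},{"grip":25,"translation":[0,0,0],"dr":[0,0,0]},{"grip":25,"translation":[0,0,0],"dr":[0,0,0]},{"grip":25,"translation":[0,0,0],"dr":[0,0,0]}]'; python3 -c "
from h import *
sl(-8)"
```

```text
time: 23.57
position: [0.4621, 0.051, 0.1275]
tool_rot: [3.022, 0.004, 1.861]
wrist_force: [7.9, 0.6, -2.9]
opening: 0.037
gripper_force: 3.2
{'time': 23.567, 'position': [0.462, 0.051, 0.127], 'tool_rot': [3.022, 0.004, 1.861], 'joint_pos': [-0.168, 0.727, -0.059, 2.261, 0.783, 0.048, -0.7], 'wrist_force': [7.862, 0.587, -2.945], 'opening': 0.037, 'gripper_force': 3.17}
shift mm (before turn) [-0.2  0.8  1.7] turn deg [-1.13  0.25 -0.03] shift after turn [-0.2  0.8  1.8]
```

```bash
python3 -m jog '[{"grip":25,"translation":[0,0,0],"dr":[0,0,0]},{"grip":25,"translation":[0,0,0],"dr":[0,0,0]},{"grip":25,"translation":[0,0,0],"dr":[0,0,0]}]'; python3 -m jog '[{"grip":25,"translation":[0,0.0014,0.0001],"dr":[5,0,0]},{"grip":25,"translation":[0,0.0014,0.0001],"dr":[5,0,0]},{"grip":25,"translation":[0,0.0014,0.0001],"dr":[5,0,0]},{"grip":25,"translation":[0,0,0],"dr":[0,0,0]}]'; python3 -c "
from h import *
sl(8)"
```

```text
time: 23.82
position: [0.4633, 0.0514, 0.1276]
tool_rot: [3.02, 0.004, 1.861]
wrist_force: [6.0, 0.5, -2.9]
opening: 0.0337
gripper_force: 29.9
time: 24.15
position: [0.4674, 0.0522, 0.1269]
tool_rot: [-3.022, 0.005, 1.859]
wrist_force: [1.1, -0.8, 21.7]
opening: 0.034
gripper_force: 29.9
{'time': 24.15, 'position': [0.467, 0.052, 0.127], 'tool_rot': [-3.022, 0.005, 1.859], 'joint_pos': [0.057, 0.799, -0.453, 2.028, 0.617, 0.583, -0.557], 'wrist_force': [1.103, -0.816, 21.658], 'opening': 0.034, 'gripper_force': 29.871}
shift mm (before turn) [0.2 0.1 1.1] turn deg [ 1.15  0.27 -0.22] shift after turn [0.2 0.1 1.1]
```

```bash
python3 -m jog '[{"grip":25,"translation":[0,0.0014,-0.0005],"dr":[5,0,0]},{"grip":25,"translation":[0,0.0014,0],"dr":[5,0,0]},{"grip":25,"translation":[0,0.0014,0.0001],"dr":[5,0,0]},{"grip":25,"translation":[0,0.0014,0.0001],"dr":[5,0,0]},{"grip":25,"translation":[0,0,0],"dr":[0,0,0]}]'; python3 -m jog '[{"grip":25,"translation":[0,0.0014,0.0001],"dr":[5,0,0]},{"grip":25,"translation":[0,0.0014,0.0001],"dr":[5,0,0]},{"grip":25,"translation":[0,0.0014,0.0001],"dr":[5,0,0]},{"grip":25,"translation":[0,0.0014,0.0001],"dr":[5,0,0]},{"grip":25,"translation":[0,0.0014,0.0001],"dr":[5,0,0]},{"grip":25,"translation":[0,0,0],"dr":[0,0,0]},{"grip":25,"translation":[0,0,0],"dr":[0,0,0]}]'; python3 -c "
from h import *
sl(52)"
```

```text
time: 24.57
position: [0.4727, 0.0539, 0.1249]
tool_rot: [-2.672, 0.007, 1.861]
wrist_force: [6.1, -0.0, 14.9]
opening: 0.0339
gripper_force: 29.9
time: 25.15
position: [0.4773, 0.0553, 0.1199]
tool_rot: [-2.241, 0.008, 1.862]
wrist_force: [10.7, 3.2, 6.7]
opening: 0.0336
gripper_force: 30.0
{'time': 25.15, 'position': [0.477, 0.055, 0.12], 'tool_rot': [-2.241, 0.008, 1.862], 'joint_pos': [-0.024, 1.167, -0.463, 1.368, 0.317, 1.612, -0.292], 'wrist_force': [10.718, 3.219, 6.703], 'opening': 0.034, 'gripper_force': 29.959}
shift mm (before turn) [ 0.1  0.1 -0.1] turn deg [ 0.4   0.23 -0.37] shift after turn [ 0.1  0.1 -0.1]
```

```bash
python3 -m jog '[{"grip":100,"translation":[0,0,0],"dr":[0,0,0]},{"grip":100,"translation":[0,0,0],"dr":[0,0,0]},{"grip":100,"translation":[0,0,0],"dr":[0,0,0]},{"grip":100,"translation":[0,0,0],"dr":[0,0,0]},{"grip":100,"translation":[0,0,0],"dr":[0,0,0]},{"grip":100,"translation":[0,0,0],"dr":[0,0,0]},{"grip":100,"translation":[0,-0.0017,0.0001],"dr":[-6,0,0]},{"grip":100,"translation":[0,-0.0017,0.0001],"dr":[-6,0,0]},{"grip":100,"translation":[0,-0.0017,0.0001],"dr":[-6,0,0]},{"grip":100,"translation":[0,-0.0017,0.0001],"dr":[-6,0,0]},{"grip":100,"translation":[0,-0.0017,0.0001],"dr":[-6,0,0]},{"grip":100,"translation":[0,-0.0017,0.0001],"dr":[-6,0,0]},{"grip":100,"translation":[0,-0.0017,0.0001],"dr":[-6,0,0]},{"grip":100,"translation":[0,-0.0017,0.0001],"dr":[-6,0,0]},{"grip":100,"translation":[0,-0.0014,0.0001],"dr":[-5,0,0]},{"grip":100,"translation":[0,-0.0011,0],"dr":[-4,0,0]},{"grip":100,"translation":[0,-0.0006,0],"dr":[-2,0,0]},{"grip":100,"translation":[0,0,0],"dr":[0,0,0]},{"grip":100,"translation":[0,0,0],"dr":[0,0,0]}]'; python3 -c "
from h import *
sl(-7)"
```

```text
time: 26.73
position: [0.4616, 0.0514, 0.1267]
tool_rot: [3.017, 0.005, 1.863]
wrist_force: [0.3, 0.5, -0.3]
opening: 0.0881
gripper_force: 0.0
{'time': 26.733, 'position': [0.462, 0.051, 0.127], 'tool_rot': [3.017, 0.005, 1.863], 'joint_pos': [-0.167, 0.728, -0.063, 2.267, 1.021, 0.043, -0.937], 'wrist_force': [0.319, 0.513, -0.256], 'opening': 0.088, 'gripper_force': 0.0}
shift mm (before turn) [-0.7  1.5  1.1] turn deg [0.14 0.26 0.08] shift after turn [-0.7  1.5  1.1]
```

Now I grip and turn most of the way. Tight should come at φ ≈ 23°.

```bash
python3 -m jog '[{"grip":25,"translation":[0,0.0015,0],"dr":[0,0,0]},{"grip":25,"translation":[0,0,0],"dr":[0,0,0]},{"grip":25,"translation":[0,0,0],"dr":[0,0,0]},{"grip":25,"translation":[0,0,0],"dr":[0,0,0]},{"grip":25,"translation":[0,0,0],"dr":[0,0,0]},{"grip":25,"translation":[0,0,0],"dr":[0,0,0]},{"grip":25,"translation":[0,0,0],"dr":[0,0,0]},{"grip":25,"translation":[0,0,0],"dr":[0,0,0]},{"grip":25,"translation":[0,0,0],"dr":[0,0,0]},{"grip":25,"translation":[0,0,0],"dr":[0,0,0]}]';  python3 -m jog '[{"grip":25,"translation":[0,0.0014,0],"dr":[5,0,0]},{"grip":25,"translation":[0,0.0014,-0.0005],"dr":[5,0,0]},{"grip":25,"translation":[0,0.0014,0],"dr":[5,0,0]},{"grip":25,"translation":[0,0.0014,0],"dr":[5,0,0]},{"grip":25,"translation":[0,0,0],"dr":[0,0,0]}]'; python3 -c "
from h import *
sl(13);print(robot.observe()['moment'])"
```

```text
time: 27.57
position: [0.4635, 0.051, 0.1268]
tool_rot: [3.017, 0.006, 1.861]
wrist_force: [1.5, 0.8, -1.2]
opening: 0.034
gripper_force: 29.8
time: 27.98
position: [0.4681, 0.0513, 0.1235]
tool_rot: [-2.972, 0.011, 1.86]
wrist_force: [-2.1, -2.0, 28.5]
opening: 0.0336
gripper_force: 29.8
{'time': 27.983, 'position': [0.468, 0.051, 0.123], 'tool_rot': [-2.972, 0.011, 1.86], 'joint_pos': [0.124, 0.846, -0.582, 1.983, 0.689, 0.714, -0.634], 'wrist_force': [-2.099, -1.978, 28.469], 'opening': 0.034, 'gripper_force': 29.802}
shift mm (before turn) [ 1.2  0.7 -2.3] turn deg [ 3.27  0.6  -0.27] shift after turn [ 1.2  0.5 -2.3]
[-0.64819434  1.42493912  0.08519978]
```

```bash
python3 -m jog '[{"grip":25,"translation":[0.001,0.0007,-0.0012],"dr":[0,0,0]},{"grip":25,"translation":[0,0,-0.001],"dr":[0,0,0]},{"grip":25,"translation":[0,0,0],"dr":[0,0,0]}]';  python3 -m jog '[{"grip":25,"translation":[0,0.0009,0],"dr":[3,0,0]},{"grip":25,"translation":[0,0.0009,0],"dr":[3,0,0]},{"grip":25,"translation":[0,0,0],"dr":[0,0,0]},{"grip":25,"translation":[0,0,0],"dr":[0,0,0]}]'; python3 -c "
from h import *
sl(18);print(robot.observe()['moment'])"
```

```text
time: 28.23
position: [0.468, 0.0514, 0.1236]
tool_rot: [-2.975, 0.013, 1.861]
wrist_force: [1.4, -2.1, 0.5]
opening: 0.0339
gripper_force: 29.8
time: 28.57
position: [0.4694, 0.0518, 0.1233]
tool_rot: [-2.869, 0.013, 1.862]
wrist_force: [0.6, -3.8, 2.7]
opening: 0.0337
gripper_force: 29.8
{'time': 28.567, 'position': [0.469, 0.052, 0.123], 'tool_rot': [-2.869, 0.013, 1.862], 'joint_pos': [0.123, 0.887, -0.605, 1.893, 0.613, 0.862, -0.563], 'wrist_force': [0.558, -3.799, 2.742], 'opening': 0.034, 'gripper_force': 29.797}
shift mm (before turn) [ 1.1  0.4 -2.1] turn deg [ 2.4   0.74 -0.24] shift after turn [ 1.2  0.4 -2.1]
[-0.52255481 -0.03470105  0.19860869]
```

```bash
cat > m.py <<'E'
from h import *
s=robot.observe();r=s["tool_rot"];print("phi",round(np.degrees(r[0])+180,2)%360,"My",round(float(np.dot(s["moment"],[-.287,.958,0])),2),np.round(s["wrist_force"],1))
E
python3 -m jog '[{"grip":25,"translation":[0,0.0009,0],"dr":[3,0,0]},{"grip":25,"translation":[0,0,0],"dr":[0,0,0]},{"grip":25,"translation":[0,0,0],"dr":[0,0,0]}]'; python3 m.py; python3 -m jog '[{"grip":25,"translation":[0,0.0009,0],"dr":[3,0,0]},{"grip":25,"translation":[0,0,0],"dr":[0,0,0]},{"grip":25,"translation":[0,0,0],"dr":[0,0,0]}]'; python3 m.py;python3 -m jog '[{"grip":25,"translation":[0,0.0006,0],"dr":[2,0,0]},{"grip":25,"translation":[0,0,0],"dr":[0,0,0]},{"grip":25,"translation":[0,0,0],"dr":[0,0,0]}]'; python3 m.py
```

```text
time: 28.82
position: [0.47, 0.052, 0.1231]
tool_rot: [-2.817, 0.014, 1.862]
wrist_force: [-0.0, -2.7, 3.5]
opening: 0.0339
gripper_force: 29.8
phi 18.59 My 0.26 [-0.  -2.7  3.5]
time: 29.07
position: [0.4707, 0.0521, 0.1228]
tool_rot: [-2.765, 0.014, 1.862]
wrist_force: [0.9, -3.4, 3.6]
opening: 0.034
gripper_force: 29.8
phi 21.6 My 0.34 [ 0.9 -3.4  3.6]
time: 29.32
position: [0.4711, 0.0523, 0.1227]
tool_rot: [-2.73, 0.014, 1.863]
wrist_force: [0.4, -4.1, 3.6]
opening: 0.0336
gripper_force: 29.8
phi 23.59 My 0.29 [ 0.4 -4.1  3.6]
```

```bash
for i in 1; do :; done
python3 -m jog '[{"grip":25,"translation":[0,0.0006,0],"dr":[2,0,0]},{"grip":25,"translation":[0,0,0],"dr":[0,0,0]}]'; python3 m.py
python3 -m jog '[{"grip":25,"translation":[0,0.0006,0],"dr":[2,0,0]},{"grip":25,"translation":[0,0,0],"dr":[0,0,0]}]'; python3 m.py
python3 -m jog '[{"grip":25,"translation":[0,0.0006,0],"dr":[2,0,0]},{"grip":25,"translation":[0,0,0],"dr":[0,0,0]}]'; python3 m.py
```

```text
time: 29.48
position: [0.4715, 0.0524, 0.1224]
tool_rot: [-2.693, 0.014, 1.862]
wrist_force: [-1.9, -5.1, 4.8]
opening: 0.0333
gripper_force: 30.1
phi 25.69 My 0.41 [-1.9 -5.1  4.8]
time: 29.65
position: [0.4719, 0.0525, 0.1221]
tool_rot: [-2.658, 0.014, 1.863]
wrist_force: [-2.6, -4.6, 5.2]
opening: 0.0336
gripper_force: 30.2
phi 27.71 My 0.4 [-2.6 -4.6  5.2]
time: 29.82
position: [0.4723, 0.0526, 0.1218]
tool_rot: [-2.623, 0.014, 1.863]
wrist_force: [-4.0, -4.6, 5.5]
opening: 0.0337
gripper_force: 30.3
phi 29.73 My 0.31 [-4.  -4.6  5.5]
```

```bash
python3 -m jog '[{"grip":25,"translation":[0,0.0006,0],"dr":[2,0,0]},{"grip":25,"translation":[0,0,0],"dr":[0,0,0]}]'; python3 m.py
python3 -m jog '[{"grip":25,"translation":[0,0.0006,0],"dr":[2,0,0]},{"grip":25,"translation":[0,0,0],"dr":[0,0,0]},{"grip":25,"translation":[0,0,0],"dr":[0,0,0]}]'; python3 m.py
python3 - <<'E'
from h import *
p=robot.snapshot("scene")[0][190:280,230:350];q=robot.snapshot("top")[0][190:290,240:360]
cv2.imwrite("pics/s6.png",np.hstack([cv2.resize(p,(400,300),interpolation=3),cv2.resize(q,(360,300),interpolation=3)]))
E
```

```text
time: 29.98
position: [0.4726, 0.0527, 0.1214]
tool_rot: [-2.587, 0.014, 1.863]
wrist_force: [-4.0, -5.5, 4.3]
opening: 0.0338
gripper_force: 30.3
phi 31.75 My 0.22 [-4.  -5.5  4.3]
time: 30.23
position: [0.4728, 0.0529, 0.1209]
tool_rot: [-2.554, 0.013, 1.863]
wrist_force: [-5.2, -5.3, 2.0]
opening: 0.0343
gripper_force: 30.5
phi 33.69 My -0.07 [-5.2 -5.3  2. ]
```

View pics/s6.png

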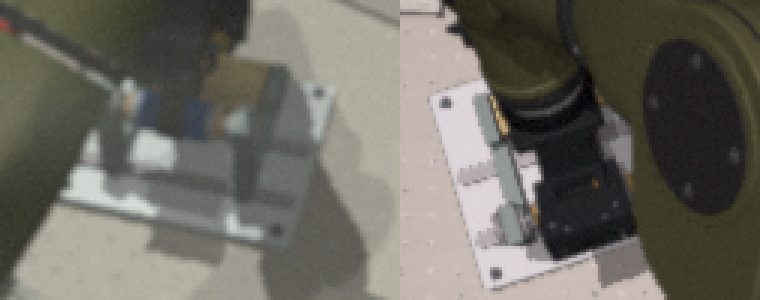

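```bash
python3 -m jog '[{"grip":25,"translation":[0,0.0006,0],"dr":[2,0,0]},{"grip":25,"translation":[0,0,0],"dr":[0,0,0]}]'; python3 m.py
python3 -m jog '[{"grip":25,"translation":[0,0.0006,0],"dr":[2,0,0]},{"grip":25,"translation":[0,0,0],"dr":[0,0,0]},{"grip":25,"translation":[0,0,0],"dr":[0,0,0]}]'; python3 m.py
```

```text
time: 30.5
position: [0.4731, 0.053, 0.1205]
tool_rot: [-2.517, 0.013, 1.863]
wrist_force: [-5.8, -5.4, 2.1]
opening: 0.0347
gripper_force: 30.7
phi 35.8 My 0.03 [-5.8 -5.4  2.1]
time: 30.75
position: [0.4732, 0.0531, 0.12]
tool_rot: [-2.482, 0.013, 1.863]
wrist_force: [-6.9, -4.9, -0.4]
opening: 0.0349
gripper_force: 31.1
phi 37.77 My -0.26 [-6.9 -4.9 -0.4]
```

The opening is growing (34 to 35 mm), so the pads are riding onto the hexagon's corners: the sleeve has stopped tight. I'll release, withdraw and check.

```bash
python3 -m jog '[{"grip":100,"translation":[0,0,0],"dr":[0,0,0]},{"grip":100,"translation":[0,0,0],"dr":[0,0,0]},{"grip":100,"translation":[0,0,0],"dr":[0,0,0]},{"grip":100,"translation":[0,0,0],"dr":[0,0,0]},{"grip":100,"translation":[0,0,0],"dr":[0,0,0]},{"grip":100,"translation":[0,0,0],"dr":[0,0,0]},{"grip":100,"translation":[0,-0.004,0],"dr":[-7,0,0]},{"grip":100,"translation":[0,-0.002,0],"dr":[-7,0,0]},{"grip":100,"translation":[0,-0.002,0],"dr":[-7,0,0]},{"grip":100,"translation":[0,-0.002,0],"dr":[-7,0,0]},{"grip":100,"translation":[0,0,-0.02],"dr":[0,0,0]},{"grip":100,"translation":[0,0,-0.03],"dr":[0,0,0]},{"grip":100,"translation":[0,0,-0.03],"dr":[0,0,0]},{"grip":100,"translation":[0,0,-0.03],"dr":[0,0,0]},{"grip":100,"translation":[0.03,0,-0.03],"dr":[0,0,0]},{"grip":100,"translation":[0.035,0,-0.02],"dr":[0,0,0]},{"grip":100,"translation":[0.035,0,0],"dr":[0,0,0]},{"grip":100,"translation":[0.035,0,0],"dr":[0,0,0]},{"grip":100,"translation":[0.035,0,0],"dr":[0,0,0]},{"grip":100,"translation":[0,0,0],"dr":[0,0,0]}]'
python3 - <<'E'
from h import *
state()
y=np.radians(YAW);ex=np.array([np.cos(y),np.sin(y)]);ey=np.array([-ex[1],ex[0]])
im=[]
for c in("scene","top"):
    p,d=robot.snapshot(c);X=cloud(c,d)
    im.append(cv2.resize(p[180:290,230:350],(390,360),interpolation=3))
    L=np.c_[(X.reshape(-1,3)[:,:2]-O)@ex,(X.reshape(-1,3)[:,:2]-O)@ey,X.reshape(-1,3)[:,2]]*1e3
    r=robot.silhouettes("brass_block",c)
    for q in r[:1]:
        m=q["pixels"].ravel();B=L[m&(L[:,2]>52)&(L[:,2]<72)&(L[:,0]>60)&(L[:,0]<140)]
        print(c,q["conf"],len(B),np.round(np.percentile(B,[2,50,98],axis=0),1).tolist(),cv2.minAreaRect(B[:,:2].astype(np.float32)))
    S=L[(abs(L[:,1])<28)&(L[:,2]>92)&(L[:,2]<140)&(abs(L[:,0])<30)];e=np.arange(-26,27,4)
    print("profile",[(int(a+2),round(float(np.median(S[(S[:,0]>=a)&(S[:,0]<a+4),2])),1)) for a in e if ((S[:,0]>=a)&(S[:,0]<a+4)).sum()>3])
cv2.imwrite("pics/s7.png",np.hstack(im))
E
```

```text
time: 32.42
position: [0.4398, 0.2318, 0.282]
tool_rot: [-2.978, 0.004, 1.872]
wrist_force: [0.0, 0.8, -0.2]
opening: 0.0879
gripper_force: 0.0
{'time': 32.417, 'position': [0.44, 0.232, 0.282], 'tool_rot': [-2.978, 0.004, 1.872], 'joint_pos': [-0.113, 0.651, -0.749, 1.773, 0.409, 1.056, -0.719], 'wrist_force': [0.016, 0.831, -0.181], 'opening': 0.088, 'gripper_force': 0.0}
scene 0.56 369 [[80.2, -53.5, 53.4], [97.2, -3.1, 61.1], [118.3, 49.1, 65.6]] ((99.30558776855469, -1.7102775573730469), (41.7400016784668, 108.33102416992188), 0.41778233647346497)
profile [(-20, 110.4), (-16, 115.1), (-12, 120.7), (-8, 125.7), (-4, 126.0), (0, 125.8), (4, 126.2), (8, 126.0)]
top 0.83 585 [[82.3, -49.8, 57.0], [100.5, 2.5, 62.8], [119.4, 55.0, 66.9]] ((101.13683319091797, 2.4987564086914062), (38.533241271972656, 109.7602310180664), 0.020098496228456497)
profile [(-20, 110.9), (-16, 115.5), (-12, 124.6), (-8, 127.4), (-4, 127.6), (0, 128.1), (4, 128.3), (8, 128.6), (12, 124.1), (16, 118.3), (20, 114.7)]
```

View pics/s7.png

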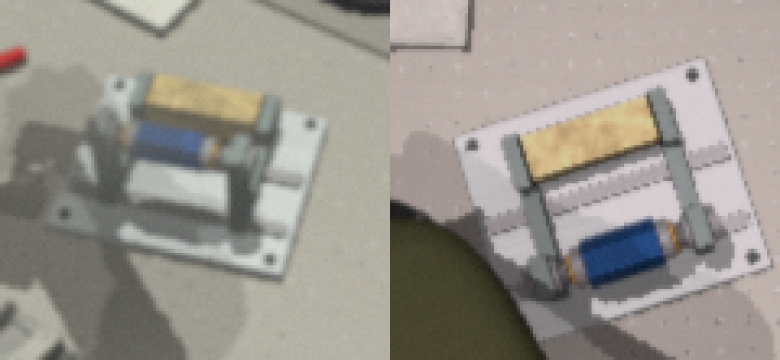

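The picture shows the block flat in the bed (top view px 522–662, 95–180), both jaws against its ends and the hand clear. The sleeve stalled at about 148–150° while the tool went on to 158°, so it is tight. I'll hand in.

```bash
python3 -c "
from bench import robot
print(robot.sign_off())"
```

```text
the job is handed in; nothing more can be done
None
```

The brass block lies flat and centred on the bed with both jaws drawn in against its ends, and the job was handed in at about 32.5 s. Jaw force was not measured: I judged it tight because the sleeve stalled at about 148–150° while the tool turned on to 158°.

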